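# Lock the praline tray and present the marking comb

## Task

Swing the blue keeper bar shut over the front edge of the praline tray until it is past its detent and fully home. Then lift the aluminium cover flap of the white bin right up so that it stands open by itself, draw out the orange marking comb hidden inside by its grip block, and hold it teeth down and upright over the middle of the tray, about 10 cm above it, its long edge running front to back along the tray. Finish while still holding the comb there; do not shift the tray or the other things on the table.

Things in the scene. Friction and masses are not known exactly. Their poses are not given: they have to be found in the camera images.
- fixture: fixed aluminium nest that holds the praline tray, about 190 (x) x 205 (y) mm; origin at table level, 30 mm in front (-x) of the tray's centre; its x points away from the robot (front to back), z up
- keeper (a joint): upright hinge of the blue keeper bar, rad: 0 = shut across the tray's front edge, at its stop and past its detent; grows as the bar swings out towards the robot (clockwise from above), stop at 1.0. Stays where it is left. From about 0.12 to 0.06 rad a nub under the bar rides over a spring ball (about 3 N more at the knob), then the bar snaps home
- keeper_knob (a point): grip point of the keeper bar's black knob (upright round peg, 18 mm diameter, its top 17 mm above this point, the blue bar's top 23 mm below it), 150 mm from the hinge axis
- keeper_hinge (a point): on the keeper bar's upright hinge axis, level with keeper_knob (88 mm above the table); with the bar shut the knob lies 150 mm from it in the fixture's -y direction
- tray: dark steel tray with 16 pralines in paper cups, 150 (x, front to back) x 160 (y) mm, 33 mm high, loose in the fixture's nest with its underside 12 mm and its rim 45 mm above the table; origin: centre of underside; x points front to back, away from the robot
- bin: fixed white comb bin, 134 (x) x 140 (y) mm, rim 100 mm above the table, walls 6 mm, covered by the flap; origin: centre of underside at table level; x points away from the robot. Inside, two pairs of grey grooves keep the comb standing along x
- flap (a joint): hinge of the aluminium cover flap on the bin's far (+x) rim, rad: 0 = shut, grows as the flap's near edge lifts, 1.57 = upright, stop at 1.75. Stiff hinge (about 0.17 Nm): it stays where it is left
- flap_tab (a point): centre of the flap's red round tab (disc 24 mm across standing along x, 12 mm thick along y: pinch it across y), 118 mm from the hinge along the flap, 28 mm above the flap's underside (22 mm above its 6 mm plate, 12 mm below the tab's top); turns with the flap
- flap_hinge (a point): middle of the flap's hinge axis (which runs along the bin's y), 100 mm above the table
- comb: orange marking comb, loose, standing teeth down in the bin, hidden until the flap is lifted: plate 112 mm long (x) and 6 mm thick (y), 62 mm high with 7 teeth at the bottom, grip block on top; overall 88 mm high; origin: centre of underside (teeth tips), 6 mm above the table in the bin; 85 to 170 g; z up
- comb_grip (a point): centre of the comb's grip block (44 long x, 14 thick y, 26 mm high z), 75 mm above the comb's origin; pinch it across y. The block's top is 6 mm below the bin's rim, with 57 mm of free space to the bin's wall on each y side
- giftbox_brown: brown gift box, 120 x 100 x 35 mm, gold ribbon; origin: centre of underside (leave alone)
- giftbox_white: white gift box, 120 x 100 x 35 mm, red ribbon; origin: centre of underside (leave alone)
- palette_knife: palette knife 220 mm long lying along its x, on the table between the two fixtures; origin on the underside (leave alone)
- nut_jar: small amber jar with steel lid, 52 mm across, 75 mm high; origin: centre of underside (leave alone)
- steel_bowl: steel bowl, 120 mm across, 60 mm high; origin: centre of underside (leave alone)
- cup_stack: stack of white paper praline cups, 52 mm across, 50 mm high; origin: centre of underside (leave alone)
- cocoa_mug: blue mug, 76 mm across plus handle, 80 mm high; origin: centre of underside (leave alone)
There are look-alikes about, which are no part of the job. What is shaped like the bin but yellow is not meant.

How it is judged (in metres and radians):
On the way, in this order (a step that is already met when the one before it is completed fails the run):
1. the keeper bar is shut, past its detent, with the flap still down (value of joint keeper below 0.04 rad and value of joint flap below 0.4 rad), for 0.2 s.
2. the cover flap stands open (value of joint keeper below 0.04 rad and value of joint flap above 1.2 rad), for 0.2 s.
3. the comb is drawn out above the bin, gripped by the fingers (contact force between the fingers and comb above 1 N and height (world z) of comb above 0.105 m), for 0.2 s.
At the end, for the whole second after the job is handed in: Keeper within 0.04 rad of shut; flap over 1.2 rad; comb gripped (over 1 N), still, clear of tray, fixture and bin, within 0.2 rad of upright and 0.22 rad of front-to-back, within 35 mm of the tray centre sideways, teeth 50 to 170 mm above its rim; tray seated (all of step 2 and contact force between the fingers and comb above 1 N and height (world z) of comb between 0.095 and 0.215 m and horizontal distance between comb and tray below 0.035 m and angle between comb's own z axis and vertical below 0.2 rad and angle between the x axis of comb and the x axis of tray, either way round below 0.22 rad and linear speed of comb below 0.03 m/s and contact force between comb and tray below 0.2 N and contact force between comb and fixture below 0.2 N and contact force between comb and bin below 0.2 N and z of tray in the frame of fixture below 0.016 m); the arm keeps its last pose, push and grip.
It fails at once if the tray is shifted by more than 15 mm (distance of tray from where it was at the start of the episode above 0.015 m).
It fails at once if a bystander is moved by more than 30 mm (distance of any of giftbox_brown, giftbox_white, palette_knife, nut_jar, steel_bowl, cup_stack, cocoa_mug from where it was at the start of the episode above 0.03 m).
It also fails if it takes over 72 s, if anything falls off the work surface, if the arm or the gripper's body presses on something with over 40 N, if the wrist force passes 120 N, or if a joint passes its speed limit or range.

## Robot

A 6-joint arm with a two-finger parallel gripper is mounted at the origin on the work surface. World frame = base frame: x ahead of the robot, y to its left, z up, the work surface at z = 0. Lengths are in m, angles in degrees, forces in N, time in s.
With the tool pointing down it reaches from about 0.375 to 0.75 m from the base axis. Payload 9 kg.
Tool frame: the origin (TCP) lies where the fingers leave the gripper's body, on its centre line; the fingertips stand 73 mm ahead of it and the grasp point (between the pads) lies 54 mm ahead of it (robot.tip_reach is the distance from the TCP to the fingertips, in m); z points along the fingers, y is the line along which they close (so a half turn about z gives the same grasp; the last joint's range is limited). The gripper opens to 85 mm and grips with 20 to 120 N. Pads are 22 mm wide; open, the fingers measure 114 mm over their backs; the gripper's body (76 mm by 85 mm) begins 54 mm behind the grasp point. The pads swing forward as they close: fully open they stand 13 mm farther back than shut.
Start: joints at [59.318, 5.964, 5.575, 89.605, 0, 77.527], TCP at [0.187, 0.57, 0.304] pointing down, gripper open.
Joint ranges: [-171.21, 171.21], [-48.23, 106.86], [-62.78, 66.21], [-105.2, 120.99], [-86.42, 89.51], [-180, 180]. Speed limits (degrees/s): [127.2, 127.2, 147.25, 180, 180, 180].

## Interface

Orientations are given as [roll, pitch, yaw] about the fixed x, y, z axes, in that order (R = Rz(yaw) Ry(pitch) Rx(roll)).
In Python, from plant import robot gives the robot as it stands. Calls block until the motion is done:
- robot.move_pose(position, orientation): joint-space move of the TCP to a pose.
- robot.line_to(position, vel=0.15, rotation=None, guard=None): straight line of the TCP; rotation=None keeps the orientation; vel is the mean speed in m/s. With guard (N) it stops when the force on the tool has changed by that much, and returns True; else False.
- robot.goto_joints(angles): joint-space move.
- robot.set_gripper(opening): finger opening in m; the grip force is fixed at half the most; returns when the fingers have stopped.
- robot.pause(seconds).
- robot.ik(position, orientation): joint angles nearest the present ones, or None.
- robot.observe(): the state.
- robot.grab_frame(name): name is "side" or "top"; returns the picture (384x512x3 uint8, blue, green, red); there is no depth.
- robot.get_calibration(name): a dict with "vertical_fov" (degrees; the focal length in pixels is half the picture's height over the tangent of half this angle, whatever the lens; pixels are square), "cx", "cy" (the principal point, pixels), "k1" (the pictures are not rectified: a ray, as slopes to the right and down, at radius r is drawn at 1 + k1 r^2 times it, then the intrinsics apply), "rvec" (rotation vector, rad) and "tvec" (3), from world to camera coordinates, as OpenCV has them. Camera axes: x right, y down, z forward; pixel columns grow to the right and rows downward; lengths in m; the calibration is good to about 2 mm. A picture is of the moment at which its call begins. get_calibration takes no time and is no camera call.
A pose or a line that the arm cannot do raises robot.IKError and nothing moves.
- robot.job_done(): hands the job in; it is judged then, once.
The state is a dict: "time": time; "q": joint angles; "qvel": joint speeds; "joint_torque": joint torques, N m; "tool_pos": TCP position; "tcp_rot": TCP orientation; "ft_force": force on the tool from outside, world axes, zero at the start; "torque": the same for the moment, N m; "gripper_width": finger opening in m; "gripper_force": force on a finger pad.
Only numpy, scipy, OpenCV 4.12 (cv2) and the standard library are available. Lean on these libraries where they do the work, as an engineer would, in place of code of your own. Each camera call takes 0.05 s, during which the arm holds its last target. There are 200 camera calls.

## Working session

There is one attempt and no reset: what is moved stays moved. The work goes in short steps, each a Python script; the robot and the scene stay as the last script left them, time stands still between calls to the robot, and variables do not carry over. Pictures are saved under pics/ and viewed, at most 10 in all, crops included, and the job is handed in when it is done.

```bash
ls; mkdir -p pics
python3 - <<'E'
from plant import robot
import cv2
for n in("top","side"):
    im=robot.grab_frame(n); cv2.imwrite(f"pics/{n}0.png",im); print(n,robot.get_calibration(n))
print(robot.observe())
E
```

```text
pics
top {'vertical_fov': 47.491201859287216, 'cx': 250.3591857857773, 'cy': 186.81168845774573, 'k1': -0.16591950580662165, 'rvec': array([ 2.21867137, -2.17360461,  0.04808244]), 'tvec': array([0.0135248, 0.5255505, 1.4367658])}
side {'vertical_fov': 53.42412657550021, 'cx': 257.3630221140264, 'cy': 188.54882578790367, 'k1': -0.11863516523784857, 'rvec': array([ 2.14835464, -0.11055465,  0.08268987]), 'tvec': array([-0.51424854,  0.10585527,  1.26210633])}
{'time': 0.1, 'q': array([5.93183857e+01, 5.99623189e+00, 5.53247429e+00, 8.96052369e+01,
       1.67730244e-03, 7.75258589e+01]), 'qvel': array([-0.04347027, -0.01638824, -0.0176584 , -0.06504822,  0.05474829,
        0.0918952 ]), 'joint_torque': array([ 8.22865142e-03, -5.58207965e+01,  5.04718494e+01,  1.30144204e-02,
       -2.73209853e-04, -5.87590512e-05]), 'tool_pos': array([0.18735826, 0.56977598, 0.30319868]), 'tcp_rot': array([-1.79932997e+02, -1.65404426e-02,  1.61792516e+02]), 'ft_force': array([ 0.16379574,  0.25198748, -0.51134853]), 'torque': array([-0.01655517,  0.0262665 ,  0.00655059]), 'gripper_force': 0.0, 'gripper_width': 0.08521245189690435}
```

View pics/top0.png

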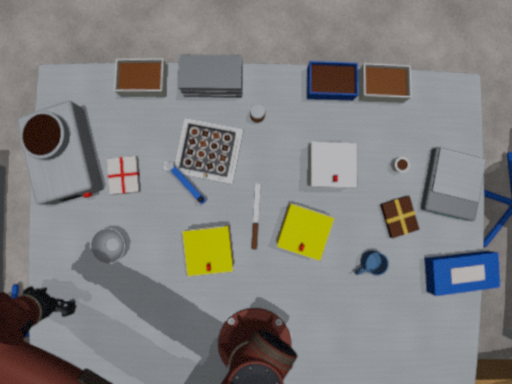

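View pics/side0.png

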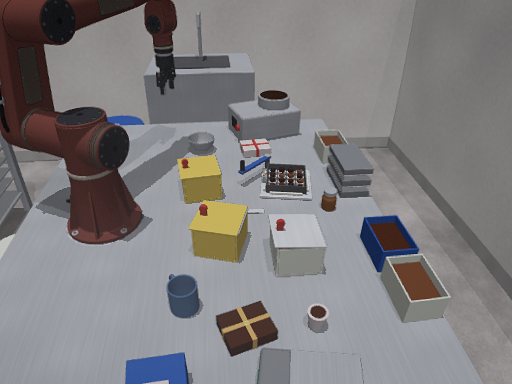

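The top view (x up, y left) shows the tray fixture at about (209,150). The keeper hinge is near (168,166) and the knob near (201,199). The white bin is at (333,165) with its red tab at (336,178). The yellow bins at (208,250) and (305,231) are decoys.

```bash
cat > h.py <<'E'
import numpy as np, cv2
from plant import robot
def K(c):
    f=192/np.tan(np.radians(c["vertical_fov"])/2)
    return np.array([[f,0,c["cx"]],[0,f,c["cy"]],[0,0,1.]]),np.array([c["k1"],0,0,0,0.])
def ray(n,uv):
    c=robot.get_calibration(n);k,d=K(c);R=cv2.Rodrigues(c["rvec"])[0]
    p=cv2.undistortPoints(np.array(uv,float).reshape(-1,1,2),k,d)[:,0]
    return -R.T@c["tvec"],np.c_[p,np.ones(len(p))]@R
def at(n,uv,z):
    o,r=ray(n,uv);return o+r*((z-o[2])/r[:,2])[:,None]
def proj(n,P):
    c=robot.get_calibration(n);k,d=K(c)
    return cv2.projectPoints(np.array(P,float).reshape(-1,1,3),c["rvec"],c["tvec"],k,d)[0][:,0]
def tri(u,v):
    o1,r1=ray("top",[u]);o2,r2=ray("side",[v]);a,b=r1[0],r2[0]
    s=np.linalg.lstsq(np.c_[a,-b],o2-o1,rcond=None)[0]
    p,q=o1+s[0]*a,o2+s[1]*b;return (p+q)/2,np.linalg.norm(p-q)
def blob(m,box,mina=6):
    x0,y0,x1,y1=box;w=np.zeros_like(m);w[y0:y1,x0:x1]=m[y0:y1,x0:x1]
    n,l,s,c=cv2.connectedComponentsWithStats(w)
    i=1+np.argmax(s[1:,4]);return (l==i).astype(np.uint8)*255,c[i],s[i]
E
python3 - <<'E'
from h import *
T=cv2.imread("pics/top0.png");S=cv2.imread("pics/side0.png")
hsv=lambda i:cv2.cvtColor(i,cv2.COLOR_BGR2HSV)
def red(i):h=hsv(i);return ((((h[...,0]<8)|(h[...,0]>172))&(h[...,1]>150)&(h[...,2]>70))*255).astype(np.uint8)
def blue(i):h=hsv(i);return ((abs(h[...,0].astype(int)-112)<12)&(h[...,1]>120)&(h[...,2]>60)).astype(np.uint8)*255
_,ct,st=blob(red(T),(320,165,350,190));_,cs,ss=blob(red(S),(270,215,290,235))
print("tab",ct,st,cs,ss,tri(ct,cs),at("top",[ct],.128))
g=cv2.cvtColor(T,cv2.COLOR_BGR2GRAY)
m,c,s=blob(((T.min(2)>150)*255).astype(np.uint8),(300,130,370,200));r=cv2.minAreaRect(cv2.findContours(m,0,2)[0][0]);b=cv2.boxPoints(r)
print("flap",s,b.round(1).tolist());print(at("top",b,.106))
m,c,s=blob(((T.min(2)>165)*255).astype(np.uint8),(165,110,255,190))
r=cv2.minAreaRect(max(cv2.findContours(m,0,2)[0],key=cv2.contourArea));b=cv2.boxPoints(r);print("fix",s,b.round(1).tolist());print(at("top",b,.045))
m,c,s=blob(blue(T),(160,155,215,210));r=cv2.minAreaRect(max(cv2.findContours(m,0,2)[0],key=cv2.contourArea));print("bar",r,at("top",cv2.boxPoints(r),.065))
A=cv2.resize(T[110:210,155:255],None,fx=4,fy=4,interpolation=cv2.INTER_CUBIC);B=cv2.resize(T[110:210,285:385],None,fx=4,fy=4,interpolation=cv2.INTER_CUBIC)
cv2.imwrite("pics/c1.png",np.hstack([A,B]))
A=cv2.resize(S[140:240,230:330],None,fx=4,fy=4,interpolation=cv2.INTER_CUBIC);cv2.imwrite("pics/c2.png",A)
E
```

```text
tab [335. 178.] [334 176   3   5  15] [279.84375 224.1875 ] [277 219   7  11  64] (array([ 0.5516961 , -0.23519707,  0.13114706]), np.float64(0.0005667287441229032)) [[ 0.55220193 -0.23583998  0.128     ]]
flap [ 311  140   47   48 2010] [[311.0, 140.0], [357.0, 140.0], [357.0, 187.0], [311.0, 187.0]]
[[ 0.67161    -0.16314349  0.106     ]
 [ 0.67560467 -0.30962763  0.106     ]
 [ 0.52702609 -0.3102905   0.106     ]
 [ 0.52405379 -0.16484729  0.106     ]]
fix [176 119  67  64 635] [[173.10000610351562, 171.39999389648438], [183.89999389648438, 117.5999984741211], [242.5, 129.3000030517578], [231.8000030517578, 183.1999969482422]]
[[0.5688311  0.27776555 0.045     ]
 [0.74768622 0.24808271 0.045     ]
 [0.71162046 0.05368103 0.045     ]
 [0.53428853 0.08480196 0.045     ]]
bar ((187.99998474121094, 185.0), (45.45783996582031, 6.265810012817383), 47.48955154418945) [[0.5705217  0.28329585 0.065     ]
 [0.58449116 0.26866391 0.065     ]
 [0.47866486 0.16634143 0.065     ]
 [0.46478987 0.1808584  0.065     ]]
```

View pics/c1.png

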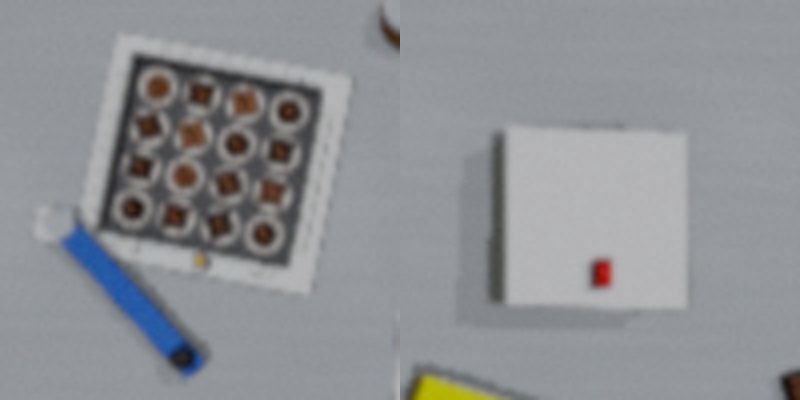

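View pics/c2.png

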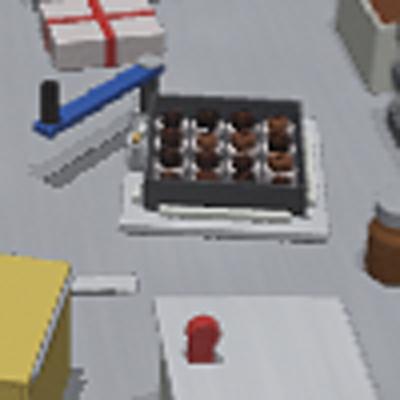

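Here the crop shows the knob top at about (200.3,198.7) in the top picture and (242,161) in the side one, with the hinge boss at (168.5,165.5). The tray corners and flap corners are clear, and the detent ball is on the front edge.

Run:
```python
from h import *
c=lambda P,ox,oy:(np.array(P,float)+.5)/4-.5+np.array([ox,oy])
k=c([[181,355]],155,110);ks=c([[48,83]],230,140)
print("knob",tri(k[0],ks[0]),at("top",k,.105))
h=c([[54,221]],155,110)
for z in(.065,.088):print("hinge",at("top",h,z))
t=at("top",c([[133,55],[323,88],[290,268],[100,235]],155,110),.045);tc=t.mean(0)
print("tray",tc,[np.linalg.norm(t[i]-t[i-1]) for i in range(4)],[np.degrees(np.arctan2(*(v[[1,0]]))) for v in(t[0]-t[3],t[1]-t[2])],[np.degrees(np.arctan2(v[0],-v[1])) for v in(t[1]-t[0],t[2]-t[3])])
f=at("top",c([[102,127],[287,130],[287,307],[103,305]],285,110),.106)
print("flap",f,f.mean(0),[np.linalg.norm(f[i]-f[i-1]) for i in range(4)],[np.degrees(np.arctan2(*(v[[1,0]]))) for v in(f[0]-f[3],f[1]-f[2])],[np.degrees(np.arctan2(v[0],-v[1])) for v in(f[1]-f[0],f[2]-f[3])])
```

```text
knob (array([0.47966624, 0.18035491, 0.10573879]), np.float64(0.0038345443404436312)) [[0.48159245 0.18031375 0.105     ]]
hinge [[0.58816473 0.29107691 0.065     ]]
hinge [[0.58600844 0.28659399 0.088     ]]
tray [0.64159589 0.1670214  0.045     ] [np.float64(0.1509021904932976), np.float64(0.15914848253571884), np.float64(0.1500953391422277), np.float64(0.1580132664192746)] [np.float64(-8.548059416385007), np.float64(-8.979649064700073)] [np.float64(-9.02007867484944), np.float64(-8.729355519742711)]
flap [[ 0.66718613 -0.16042371  0.106     ]
 [ 0.66876984 -0.30761619  0.106     ]
 [ 0.52894673 -0.30827449  0.106     ]
 [ 0.52752099 -0.16284011  0.106     ]] [ 0.59810592 -0.23478863  0.106     ] [np.float64(0.13968604431373832), np.float64(0.14720100220921606), np.float64(0.13982465664894347), np.float64(0.14544135993977791)] [np.float64(0.991198900590632), np.float64(0.26974890436223936)] [np.float64(0.6164448321371215), np.float64(0.5616706404617615)]
```

Run:
```python
from h import *
H=np.array([.588,.287]);psi=8.8;Z=.147
def tgt(th,z=Z):
    a=np.radians(th+psi);p=H-.15*np.array([np.sin(a),np.cos(a)])
    return [*p,z],[180,0,-90-(th+psi)]
k=np.array([.4816,.1803]);th0=np.degrees(np.arctan2(*(H-k)))-psi;print("th0 rad",np.radians(th0))
p,o=tgt(th0,.25);robot.move_pose(p,o);robot.set_gripper(.06)
p,o=tgt(th0);print("guard down",robot.line_to(p,.1,guard=8));robot.set_gripper(.026)
print(robot.observe()["gripper_width"],robot.observe()["gripper_force"])
for th in list(np.arange(th0-4,8,-4))+[6,4,2,0,-1,-2,-3,-4]:
    p,o=tgt(th);g=robot.line_to(p,.06,rotation=o,guard=30)
    s=robot.observe();print(round(th,1),g,s["ft_force"].round(1),round(s["time"],1))
    if g:break
```

```text
th0 rad 0.6304014003819051
guard down False
0.02599244128800154 0.0
32.1 False [-0.4 -0.   0.2] 4.2
28.1 False [-0.1 -0.7  0.1] 4.5
24.1 False [-0.2  0.1  1.2] 4.8
20.1 False [-0.1  1.5 -0.3] 5.2
16.1 False [0.6 0.1 0.1] 5.5
12.1 False [-0.1  0.7  0. ] 5.8
8.1 False [-0.   0.7  0.4] 6.1
6 False [-0.  -0.2  0.7] 6.4
4 False [-0.5  0.6 -0.3] 6.6
2 False [ 0.3 -0.4 -0.2] 6.9
0 False [-0.8  0.2  0.2] 7.1
-1 False [-5.4  0.5  3.2] 7.4
-2 False [-18.1   2.1  10.2] 7.6
-3 False [-29.9   4.6  18.4] 7.9
-4 False [-42.4   5.3  25.7] 8.1
```

Run:
```python
from h import *
T=robot.grab_frame("top");S=robot.grab_frame("side");cv2.imwrite("pics/t1.png",T);cv2.imwrite("pics/s1.png",S)
print(robot.observe()["tool_pos"],robot.observe()["gripper_width"])
A=cv2.resize(T[110:210,155:255],None,fx=4,fy=4,interpolation=cv2.INTER_CUBIC);B=cv2.resize(S[110:210,215:315],None,fx=4,fy=4,interpolation=cv2.INTER_CUBIC)
cv2.imwrite("pics/c3.png",np.hstack([A,B]))
```

```text
[0.56806063 0.13916916 0.14595035] 0.026180913454635177
```

View pics/c3.png

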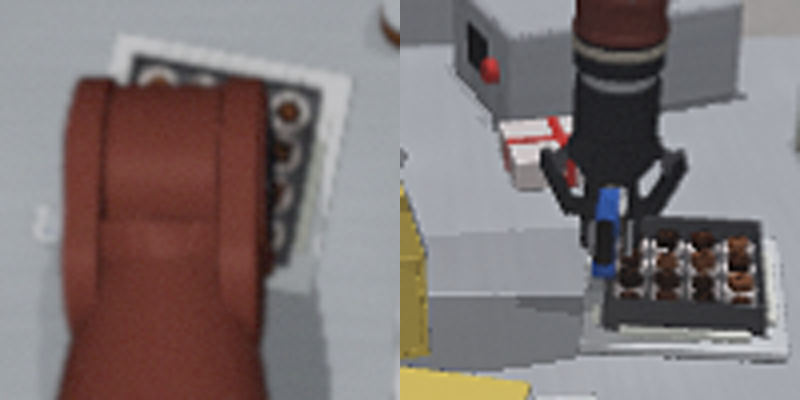

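The bar lies across the tray's front edge, with the knob between the fingers. I'll back off, lift clear and measure the angle.

Run:
```python
from h import *
p=[.565,.139,.147]
robot.line_to(p,.1);robot.set_gripper(.05);robot.line_to([.565,.139,.26],.15)
hx,y=.669,-.2355
q=robot.ik([.552,y,.26],[180,0,180]);print("tab q",q)
for f in(0,.4,.8,1.2,1.45,1.57,1.65):
    print(f,robot.ik([hx-.118*np.cos(f)+.028*np.sin(f),y,.1+.118*np.sin(f)+.028*np.cos(f)+.059],[180,0,180]))
robot.move_pose([.552,y,.26],[180,0,180])
T=robot.grab_frame("top");cv2.imwrite("pics/t2.png",T);S=robot.grab_frame("side");cv2.imwrite("pics/s2.png",S)
h=cv2.cvtColor(T,cv2.COLOR_BGR2HSV);m=((abs(h[...,0].astype(int)-112)<12)&(h[...,1]>120)&(h[...,2]>60)).astype(np.uint8)*255
m,c,s=blob(m,(160,145,225,210));P=at("top",np.argwhere(m)[:,::-1],.065)[:,:2]
_,_,v=np.linalg.svd(P-P.mean(0));v=v[0]*np.sign(-v[0][1]);print("bar n",len(P),"angle deg",np.degrees(np.arctan2(-v[0],-v[1])),"minus 8.8; mean",P.mean(0))
print(robot.observe()["time"])
A=cv2.resize(T[110:210,155:255],None,fx=4,fy=4,interpolation=cv2.INTER_CUBIC);B=cv2.resize(S[200:300,240:340],None,fx=4,fy=4,interpolation=cv2.INTER_CUBIC)
cv2.imwrite("pics/c4.png",np.hstack([A,B]))
```

```text
tab q [-35.57588182   5.72252904   0.75696226  85.03443322   0.
 -35.57588182]
0 [-35.63285269   6.43443927  -6.08130153  77.4842592    0.
 -35.63285269]
0.4 [-34.51327641   8.96324753   1.21404737  82.25079984   0.
 -34.51327641]
0.8 [-32.69260567  14.72053175  11.05582432  86.33529257   0.
 -32.69260567]
1.2 [-30.61994987  22.77722962  22.35215656  89.57492694   0.
 -30.61994987]
1.45 [-29.3751088   28.49761457  29.62873192  91.13111735   0.
 -29.3751088 ]
1.57 [-28.81845032  31.32236648  33.05799189  91.73562541   0.
 -28.81845032]
1.65 [-28.46629638  33.20801328  35.2897725   92.08175922   0.
 -28.46629638]
bar n 253 angle deg 10.410893806569531 minus 8.8; mean [0.57364928 0.20435624]
11.2583
```

View pics/c4.png

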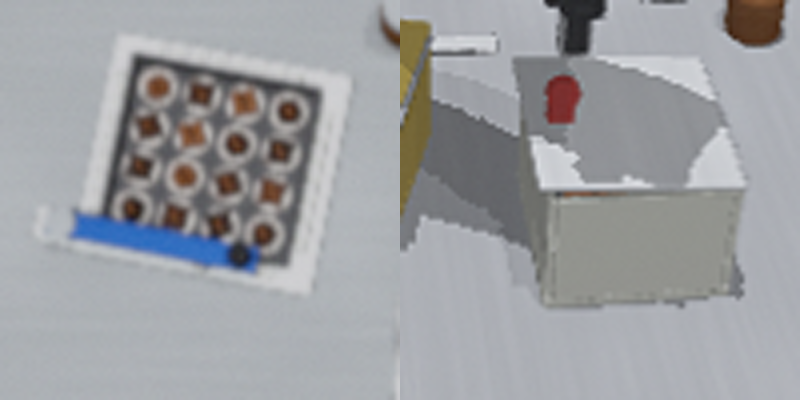

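The bar is shut (about 0.02–0.03 rad by eye, past the detent, and it met its stop hard). The tab is under the gripper, so next is the flap.

Run:
```python
from h import *
hx,y=.669,-.2355
def P(f,up=.004):return [hx-.118*np.cos(f)+.028*np.sin(f),y,.1+.118*np.sin(f)+.028*np.cos(f)+.054+up]
print(robot.line_to(P(0),.12,guard=8));robot.set_gripper(.0)
s=robot.observe();print(s["gripper_width"],s["gripper_force"],s["ft_force"])
for f in np.arange(.1,1.61,.1):
    g=robot.line_to(P(f),.07,guard=45)
    s=robot.observe();print(round(f,2),g,s["ft_force"].round(1),s["gripper_width"].round(4),round(s["time"],1))
    if g:break
```

```text
False
0.011158250331331686 59.90248021669686 [0.76971245 2.72452638 3.16295545]Traceback (most recent call last):
  File "<stdin>", line 8, in <module>
AttributeError: 'float' object has no attribute 'round'
```

Run:
```python
from h import *
hx,y=.669,-.2355
def P(f,up=.004):return [hx-.118*np.cos(f)+.028*np.sin(f),y,.1+.118*np.sin(f)+.028*np.cos(f)+.054+up]
for f in np.arange(.2,1.61,.1):
    g=robot.line_to(P(f),.07,guard=45)
    s=robot.observe();print(round(f,2),g,s["ft_force"].round(1),round(s["gripper_width"],4),round(s["time"],1))
    if g:break
```

```text
0.2 False [ 4.4 -0.2 -5.1] 0.0112 13.1
0.3 False [ 5.4 -0.3 -6.5] 0.0109 13.4
0.4 False [ 5.2 -0.7 -7. ] 0.0111 13.8
0.5 False [ 4.9 -2.3 -8.5] 0.0109 14.1
0.6 False [ 5.  -2.8 -9.6] 0.0111 14.4
0.7 False [  3.8  -4.2 -10.7] 0.011 14.7
0.8 False [  2.   -4.4 -10.3] 0.0106 15.1
0.9 False [ 2.8 -4.7 -9.9] 0.0106 15.4
1.0 False [  0.6  -5.2 -10.8] 0.011 15.7
1.1 False [-0.7 -5.  -9.3] 0.0108 16.0
1.2 False [-1.6 -5.5 -8.4] 0.0113 16.4
1.3 False [-2.1 -5.2 -7. ] 0.011 16.7
1.4 False [-2.1 -5.  -6.6] 0.0107 17.0
1.5 False [-2.2 -5.5 -4.5] 0.0108 17.3
1.6 False [-4.  -5.5 -3. ] 0.011 17.6
```

Run:
```python
from h import *
robot.set_gripper(.04);p=robot.observe()["tool_pos"]
robot.line_to([p[0],p[1],.345],.15);robot.line_to([.46,-.2355,.345],.2)
T=robot.grab_frame("top");S=robot.grab_frame("side");cv2.imwrite("pics/t3.png",T);cv2.imwrite("pics/s3.png",S)
print(robot.observe()["time"])
A=cv2.resize(T[110:210,285:385],None,fx=4,fy=4,interpolation=cv2.INTER_CUBIC);B=cv2.resize(S[180:280,240:340],None,fx=4,fy=4,interpolation=cv2.INTER_CUBIC)
cv2.imwrite("pics/c5.png",np.hstack([A,B]))
def org(i):h=cv2.cvtColor(i,cv2.COLOR_BGR2HSV);return ((abs(h[...,0].astype(int)-11)<6)&(h[...,1]>150)&(h[...,2]>60)).astype(np.uint8)*255
m,c,s=blob(org(T),(310,130,360,200));print(c,s,at("top",[c],.094))
```

```text
20.2083
[330.51898734 166.10126582] [329 148   5  34  79] [[ 0.59196862 -0.22768848  0.094     ]]
```

View pics/c5.png

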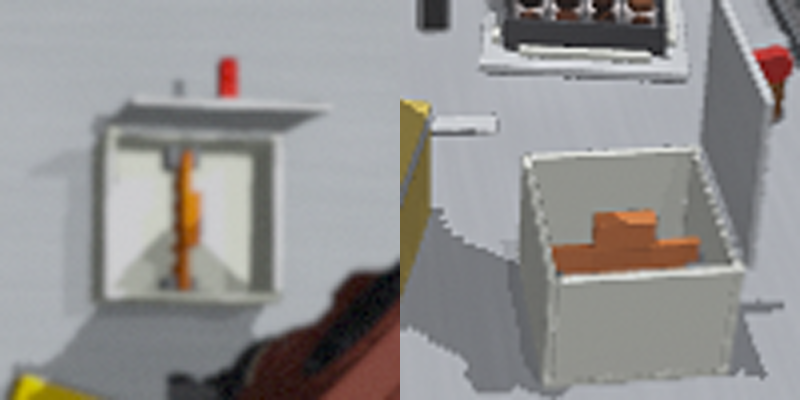

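The flap stands upright, with its red tab behind it. In the top view the comb's grip block is at about (332.6,164.6).

Run:
```python
from h import *
c=lambda P,ox,oy:(np.array(P,float)+.5)/4-.5+np.array([ox,oy])
print("block",at("top",c([[191,219],[191,193],[191,246]],285,110),.094))
print("tri",tri(c([[191,219]],285,110)[0],c([[225,217]],240,180)[0]))
print("rim",r:=at("top",c([[102,130],[282,132],[280,302],[102,304]],285,110),.1),r.mean(0))
print("plate ends",at("top",c([[186,152],[183,288]],285,110),.068))
```

```text
block [[ 0.59758324 -0.23356775  0.094     ]
 [ 0.61823324 -0.23340346  0.094     ]
 [ 0.57618733 -0.23375884  0.094     ]]
tri (array([ 0.59872605, -0.23415463,  0.09166735]), np.float64(0.0018177691999116713))
rim [[ 0.6657315  -0.16124219  0.1       ]
 [ 0.66799033 -0.30502633  0.1       ]
 [ 0.53308828 -0.30407375  0.1       ]
 [ 0.52859854 -0.16284938  0.1       ]] [ 0.59885216 -0.23329791  0.1       ]
plate ends [[ 0.65447918 -0.2339085   0.068     ]
 [ 0.54448184 -0.23242539  0.068     ]]
```

Run:
```python
from h import *
x,y=.598,-.2337
robot.line_to([.56,y,.345],.2);robot.line_to([x,y,.28],.2)
print(robot.line_to([x,y,.135],.1,guard=8));robot.set_gripper(0)
s=robot.observe();print(s["gripper_width"],s["gripper_force"],s["ft_force"].round(1))
f0=s["ft_force"]
print(robot.line_to([x,y,.17],.05,guard=20));s=robot.observe();print(s["ft_force"].round(1),s["tool_pos"])
robot.line_to([x,y,.29],.12);robot.pause(.3)
s=robot.observe();print(s["gripper_width"],s["gripper_force"],s["ft_force"].round(1),s["time"])
robot.line_to([.54,y,.29],.12)
robot.line_to([.59,0,.29],.15,rotation=[180,0,176])
robot.line_to([.6416,.167,.276],.15,rotation=[180,0,171.2]);robot.pause(.5)
s=robot.observe();print(s["gripper_width"],s["gripper_force"],s["ft_force"].round(1),s["tool_pos"],s["time"])
T=robot.grab_frame("top");S=robot.grab_frame("side")
A=cv2.resize(T[90:220,150:390],None,fx=3,fy=3,interpolation=cv2.INTER_CUBIC)[:, :390];B=cv2.resize(S[80:280,200:340],None,fx=2.7,fy=2.7,interpolation=cv2.INTER_CUBIC)[:390]
B=cv2.copyMakeBorder(B,0,390-B.shape[0],0,0,cv2.BORDER_CONSTANT) if B.shape[0]<390 else B
cv2.imwrite("pics/c6.png",np.hstack([A,B]))
```

```text
False
0.013088203398760998 59.4743013381958 [ 0.1 -1.1  3.6]
False
[-0.6 -0.8 -0.2] [ 0.5980467  -0.23364591  0.16991821]
0.013110382674128488 58.96965801715851 [ 0.4 -0.5 -1.7] 25.6333
0.013029163209959678 58.94098341464996 [-0.3  0.7 -1.4] [0.64161948 0.16688828 0.27602514] 29.825
```

View pics/c6.png

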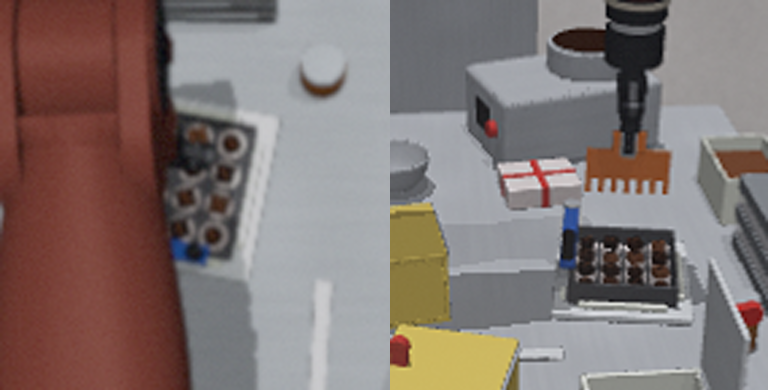

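The comb hangs upright, teeth down, over the middle of the tray. The bar is shut, the flap stands open and the grip holds at 59 N.

```bash
python3 -c "
from plant import robot
print(robot.job_done())"
```

```text
the job is handed in; nothing more can be done
None
```

I handed the job in at about 30 s with the keeper bar shut, the flap standing open, and the comb held teeth down about 10 cm above the middle of the tray; no verdict came back.

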